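# Put the biscuit stamp away and snap the slide-top box shut

## Task

Put the red-handled biscuit stamp back, standing upright, in the empty lined cell of the wooden stamp box, setting it down rather than dropping it. Then slide the box's lid shut along its channel, over the springy ridge at the end, until it is fully home against the end stop, without ramming it. Leave everything else on the bench where it is.

Things in the scene. Friction and masses are not known exactly. Their poses are not given: they have to be found in the camera images.
- box: Open pale wooden box, 187 x 80 x 70 mm, screwed down (never moves); place and yaw vary. Origin at bench height under mid-width; +x is the way the lid shuts. Interior x -79 to 85, y -30 to 30 mm, floor z 6 mm. The lid runs on ledges at z 58 mm, 1 mm side play, under lips (z 66 to 70 mm) 60 mm apart. Inside, fixed: green stamp at x -58, 10 mm high disc at x -17 mm. Feet 4 mm high stick out 18 mm at the sides.
- stop: End wall of the box, the stop for the lid, 5 x 80 x 70 mm, fixed to the box with the same axes. Origin under its centre, at box x = 87.5 mm; the lid stops on its inner face at box x = 85 mm.
- ridge_top (a point): Top of the brass end ridge, a sprung round bar 5 mm thick and 40 mm wide across the low entry wall of the box (x -97 to -79 mm, top z 53 mm): at box x = -88, y = 0, z = 57 mm. The lid's rib presses it down in passing.
- cell (a point): Middle of the floor of the empty cell for the stamp, lined blue: at box x = 26, y = 0, z = 6 mm. The cell is 44 mm along x (between partitions only 8 mm high) and 60 mm along y (between the box's walls). Its axes are the box's.
- lid: Dark brown wooden lid, 182 (x) x 68 (y) x 7 mm, about 110 g, loose in the box's grooves. Origin at the centre of its underside, axes as the box's. It starts drawn out by 118 to 126 mm, baring the stop end of the box with the cell. Fully home: origin at box x = -6, z = 58 mm, front edge on the stop. It never comes home by itself.
- lid_rib (a point): Middle of the rear lower edge of the wedge rib under the lid's tail (50 mm wide, thickening over 14 mm towards the tail), at lid x = -79, y = 0, z = -3.5 mm. Sliding takes 1 to 3 N; from about 16 mm before home the rib climbs the ridge and the push grows to 10 to 22 N at about 3 mm before home, where the ridge snaps up behind the rib and the push drops. Then comes the hard stop.
- lid_cleat (a point): Middle of the black cleat across the top of the lid near its tail, at lid x = -75, y = 0, z = 16 mm. The cleat is 10 mm along x, 44 mm along y, and stands 16 mm above the lid's top (lid z = 7 to 23 mm); it can be pushed from behind or gripped across its 10 mm.
- stamp: Biscuit stamp to put away, about 60 g, standing upright on the bench: pale wooden head 34 mm in diameter and 12 mm high, above it a red upright handle 18 mm in diameter up to 46 mm. Origin at the centre of its underside, z up its axis. It may swap places with the jar or the cup.
- jar: Bystander: amber glass jar with a metal lid, 52 mm in diameter, 90 mm high; origin under its centre.
- cup: Bystander: small steel measuring cup, 60 mm in diameter, 55 mm high; origin under its centre.
- bowl: Bystander: white bowl, 130 mm in diameter, 60 mm high; origin under its centre.
- spatula: Bystander: wooden-handled spatula lying on the bench.
- pin: Bystander: wooden rolling pin, 44 mm thick, 300 mm long along its x, with a flat; origin under its middle.
- scraper: Bystander: dough scraper, steel blade 75 x 110 mm with a blue grip, lying on the bench; origin under its middle.
- biscuit: Bystander: jam biscuit 44 mm in diameter, 13 mm high, lying on the bench; origin under its centre.
Not all that is in view belongs to the job. What is meant by the lid is not purple, and is the larger of those in its own colour.

How it is judged:
On the way, in this order (a step that is already met when the one before it is completed fails the run):
1. the stamp stands upright and released in the empty cell while the lid is still open (x of stamp in the frame of box between 0.015 and 0.037 m and y of stamp in the frame of box between -0.016 and 0.016 m and z of stamp in the frame of box between 0.003 and 0.009 m and angle between stamp's own z axis and vertical below 0.15 rad and contact force between the fingers and stamp below 0.05 N and x of lid in the frame of box below -0.066 m), for 0.2 s.
2. the lid, in its grooves, is home within 2 mm of the stop, past the ridge (z of lid in the frame of box between 0.055 and 0.061 m and angle between the x axis of lid and the x axis of box, either way round below 0.05 rad and y of lid in the frame of box between -0.003 and 0.003 m and x of lid in the frame of box above -0.008 m), for 0.2 s.
At the end, for the whole second after the job is handed in: The lid lies in its grooves within 2 mm of the stop, past the ridge; the stamp stands upright (within 0.15 rad) on the floor of the lined cell, within 11 mm along and 16 mm across of its middle; both are released and at rest; no bystander has moved more than 15 mm (all of step 2 and x of stamp in the frame of box between 0.015 and 0.037 m and y of stamp in the frame of box between -0.016 and 0.016 m and z of stamp in the frame of box between 0.003 and 0.009 m and angle between stamp's own z axis and vertical below 0.15 rad and contact force between the fingers and stamp below 0.05 N and linear speed of lid below 0.01 m/s and linear speed of stamp below 0.02 m/s); the robot touches nothing.
It fails at once if the lid is rammed: it presses on the stop with more than 30 N (contact force between lid and stop above 30 N).
It fails at once if the stamp is dropped: it falls free faster than 0.5 m/s (some 12 mm) (linear speed of stamp above 0.5 m/s and contact force between the fingers and stamp below 0.05 N).
It fails at once if a bystander is moved by more than 15 mm (distance of any of jar, cup, bowl, spatula, pin, scraper, biscuit from where it was at the start of the episode above 0.015 m).
It also fails if it takes over 69 s, if anything falls off the work surface, if the arm or the gripper's body presses on something with over 40 N, if the wrist force passes 120 N, or if a joint passes its speed limit or range.

## Robot

A 6-joint arm with a two-finger parallel gripper is mounted at the origin on the work surface. World frame = base frame: x ahead of the robot, y to its left, z up, the work surface at z = 0. Lengths are in m, angles in rad, forces in N, time in s.
With the tool pointing down it reaches from about 0.3 to 0.875 m from the base axis. Payload 6.4 kg.
Tool frame: the origin (TCP) lies between the finger pads; the fingertips stand 11 mm ahead of it and the grasp point (between the pads) lies 8 mm behind it (ctrl.tcp_to_tips is the y of the fingertips in the tool frame, in m); y points along the fingers, x is the direction in which the jaws open and shut, and the axes are right-handed (so a half turn about y gives the same grasp; the last joint's range is limited). The gripper opens to 85 mm and grips with 20 to 120 N. Pads are 22 mm wide; open, the fingers measure 114 mm over their backs; the gripper's body (76 mm by 85 mm) begins 54 mm behind the grasp point. The pads swing forward as they close: fully open they stand 13 mm farther back than shut.
Start: joints at [-1.485, 0.181, 1.607, -0, 1.354, -0.206], TCP at [0.165, -0.551, 0.242] pointing down, gripper open.
Joint ranges: [-2.99, 2.99], [-0.89, 2.07], [0.3, 2.58], [-1.14, 4.28], [0, 2.63], [-3.12, 3.12]. Speed limits (rad/s): [2.57, 2.57, 3.01, 3.14, 3.14, 3.14].

## Interface

Orientations are given as a unit quaternion [w, x, y, z].
In Python, from bench import ctrl gives the robot as it stands.
- The arm moves only by the tool apply_moves, never from a script. Its argument "plan" is text: rows parted by semicolons, each of 7 numbers parted by spaces: the shift along the tool's x, y, z each as a share of 0.05 m, from -1 to 1, then the turn, a rotation vector about the tool's x, y, z each as a share of 0.12 rad, from -1 to 1, then the opening, from 0 (shut) to 1 (fully open). In form: dx dy dz wx wy wz claw; .... A call has exactly 5 rows; each row shifts and turns the commanded pose from where the row before left it, along the tool's axes as they then stand; what a row does not reach is not made up. A row lasts 1/10 s, in which the tool goes at most 50 mm and 8.59 degrees, less where a joint would pass 70% of its speed; a pose out of reach is approached as far as the arm can. A call with a number of a shift or a turn outside -1 to 1 is refused whole. A call with a gripper value outside its range is refused whole. The fingers move at their own pace and stop on an object; the grip force is fixed at half the most. Time passes only in rows, so rows that do not move let the fingers close, or fill a call up. It gives the time, the measured TCP pose, the force and the opening at its end, in the units of the state.
- ctrl.get_obs(): the state, without advancing time (a new reading comes with each control period).
- ctrl.camera(name): name is "side" or "top" or "wrist"; returns the picture (400x640x3 uint8, red, green, blue); there is no depth.
- ctrl.get_calibration(name): a dict with "intrinsics" (3x3 intrinsics, pixels), "R" (3x3) and "t" (3): a world point X has camera coordinates R X + t. Camera axes: x right, y down, z forward; pixel columns grow to the right and rows downward; lengths in m; the calibration is good to about 2 mm. The wrist camera is an equidistant fisheye: a pixel r from the principal point sees the ray r / f radians off the axis. A picture is of the moment at which its call begins: read the wrist's pose just before it. get_calibration takes no time and is no camera call; for the wrist camera it gives the pose at the moment of the call.
- ctrl.hand_in(): hands the job in, once; it reports no verdict.
Trained networks look in the newest picture that a camera, given by its name, has taken for a name from the list of things; names that differ only in an ending like _2 or _b are one class to them, and where a whole thing is asked for, a point or a joint stands for the part that bears it (a point fixed in the world has none). Each returns a list of dicts, best first, with "score" (0 to 1); they miss things now and then, are a little off and sometimes report something else, mostly with a low value. They report only what shows in the picture. A call takes as long as a camera call. They do not tell look-alikes from the thing itself.
- ctrl.recognise(camera, target): "point" ([x, y, z] in m, in world coordinates, good to about 4 mm: the middle of the surface that is visible of it).
The state is a dict: "time_s": time; "q": joint angles; "dq": joint speeds; "joint_efforts": joint torques, N m; "eef_pos": TCP position; "eef_rot": TCP orientation; "wrist_force": force on the tool from outside, world axes, zero at the start; "torque": the same for the moment, N m; "opening": opening from 0.0 (shut) to 1.0 (fully open).
Only numpy, scipy, OpenCV 4.12 (cv2) and the standard library are available. Lean on these libraries where they do the work, as an engineer would, in place of code of your own. Each camera call takes 0.05 s, during which the arm holds its last target.

## Working session

There is one attempt and no reset: what is moved stays moved. The work goes in short steps, Python scripts to look and compute and a tool call to move; the robot and the scene stay as the last step left them, time stands still between calls to the robot, and variables do not carry over. Pictures are saved under pics/ and viewed, and the job is handed in when it is done.

Besides the shell and the picture viewer there is one more tool, called as name(argument=value, ...) on one line, values as JSON. apply_moves: Moves the arm, as the interface text tells. Shift numbers are shares of 0.05 m and turn numbers shares of 0.12 rad, none past 1 either way. Its arguments: {"type":"object","properties":{"plan":{"type":"string"}},"required":["plan"]}

```bash
mkdir -p pics; ls; python3 - <<'E'
from bench import ctrl
import cv2
print(ctrl.get_obs())
for n in ("top","side","wrist"):
    im=ctrl.camera(n); cv2.imwrite(f"pics/{n}0.png",im[:,:,::-1])
    c=ctrl.get_calibration(n); print(n,c)
E
```

```text
pics
{'time_s': 0.0, 'q': array([-1.48530811e+00,  1.81513225e-01,  1.60802027e+00, -1.05933385e-06,
        1.35376851e+00, -2.06337717e-01]), 'dq': array([-3.80481478e-04,  3.62264260e-04, -1.42243383e-03, -8.50358611e-04,
        8.36690235e-05, -5.74710227e-04]), 'joint_efforts': array([-7.06008905e-04, -4.44863605e+01, -3.51342773e+01, -2.95947866e-04,
        8.90868221e-03, -1.07298303e-05]), 'eef_pos': array([ 0.16537792, -0.55015257,  0.24139384]), 'eef_rot': array([ 0.56783663, -0.56693239,  0.42238971, -0.42158767]), 'wrist_force': array([-0.68631597,  0.53055702, -0.03218369]), 'torque': array([-0.03205804,  0.01081549,  0.02585021]), 'opening': 0.996325102979147}
top {'intrinsics': array([[420.60645083,   0.        , 322.17001691],
       [  0.        , 420.60645083, 195.94159191],
       [  0.        ,   0.        ,   1.        ]]), 'R': array([[-0.01505252, -0.99981333,  0.01211333],
       [-0.99143917,  0.01335281, -0.12988482],
       [ 0.12969882, -0.01396472, -0.99145509]]), 't': array([-0.01022706,  0.53158837,  1.25185227])}
side {'intrinsics': array([[453.47066347,   0.        , 318.66515228],
       [  0.        , 453.47066347, 197.66727398],
       [  0.        ,   0.        ,   1.        ]]), 'R': array([[-0.98101569, -0.19376431, -0.00797604],
       [-0.1252849 ,  0.66462991, -0.73659404],
       [ 0.14802675, -0.72161103, -0.67628811]]), 't': array([0.50975381, 0.10964288, 1.2435995 ])}
wrist {'intrinsics': array([[309.70691629,   0.        , 313.8106342 ],
       [  0.        , 309.70691629, 193.02371552],
       [  0.        ,   0.        ,   1.        ]]), 'R': array([[ 0.28725315, -0.95785266, -0.00197961],
       [-0.90844592, -0.27309046,  0.31646107],
       [-0.30366369, -0.08910607, -0.94860343]]), 't': array([-0.57380263, -0.04122005,  0.38202263])}
```

View pics/top0.png

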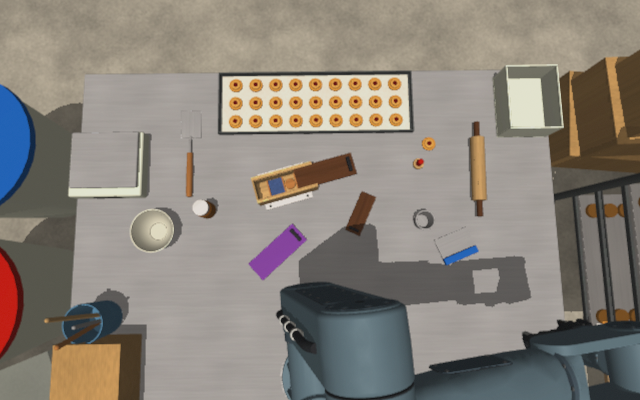

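View pics/side0.png

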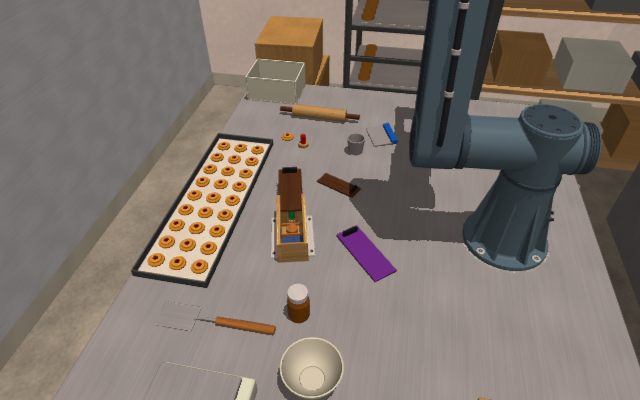

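View pics/wrist0.png

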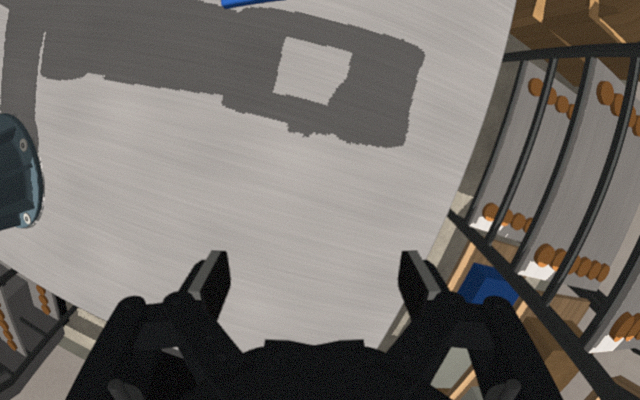

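Top view: the box (255–315, 165–205) has the brown lid drawn out of it, tail and cleat at about (350,163). A smaller brown look-alike is at (361,213) and a purple one at (278,251). The lid in the box is the larger brown one. The red stamp is at (419,163), beside a biscuit at (429,144).

```bash
cat > h.py <<'E'
import numpy as np, cv2
from bench import ctrl
def ray(cam,u,v,z):
    """pixel -> world point at height z"""
    c=ctrl.get_calibration(cam);K,R,t=c['intrinsics'],c['R'],c['t']
    o=-R.T@t
    d=np.linalg.inv(K)@np.array([u,v,1.])
    if cam=='wrist':
        x,y=d[:2]; r=np.hypot(x,y); d=np.array([x/r*np.sin(r),y/r*np.sin(r),np.cos(r)])
    d=R.T@d
    return o+d*(z-o[2])/d[2]
def proj(cam,X,c=None):
    c=c or ctrl.get_calibration(cam);K,R,t=c['intrinsics'],c['R'],c['t']
    p=R@np.asarray(X,float)+t
    if cam=='wrist':
        s=np.hypot(p[0],p[1]); th=np.arctan2(s,p[2]); p=np.array([p[0]/s*th,p[1]/s*th,1])
    else: p=p/p[2]
    return (K@p)[:2]
def crop(f,x0,y0,x1,y1,s,out):
    im=cv2.imread(f)[y0:y1,x0:x1]; cv2.imwrite(out,cv2.resize(im,None,fx=s,fy=s,interpolation=cv2.INTER_CUBIC))
E
python3 - <<'E'
from h import *
crop('pics/top0.png',240,130,440,220,4,'pics/top0c.png')
crop('pics/side0.png',250,125,350,275,4,'pics/side0c.png')
for cam in('top','side'):
    for n in ('box','stop','cell','ridge_top','lid','lid_cleat','stamp','biscuit'):
        print(cam,n,[(np.round(r['point'],4).tolist(),round(r['score'],2)) for r in ctrl.recognise(cam,n)])
print(ctrl.get_obs()['time_s'])
E
```

```text
top box [([0.5634, 0.1135, 0.0173], 0.87)]
top stop []
top cell [([0.5635, 0.1167, 0.015], 0.75), ([0.614, -0.5064, 0.0381], 0.26)]
top ridge_top [([0.5652, 0.1133, 0.0112], 0.71)]
top lid [([0.6082, -0.0261, 0.0639], 0.93), ([0.4776, -0.1409, 0.0047], 0.79), ([0.3666, 0.1246, 0.011], 0.6)]
top lid_cleat [([0.4802, -0.1347, 0.0075], 0.96), ([0.3664, 0.1255, 0.0119], 0.77)]
top stamp []
top biscuit [([0.6998, -0.3614, 0.006], 0.73)]
side box [([0.5665, 0.1174, 0.0151], 0.88)]
side stop [([0.548, 0.1829, 0.0393], 0.63)]
side cell []
side ridge_top [([0.5669, 0.1187, 0.0214], 0.68)]
side lid [([0.3624, 0.1326, 0.0071], 0.84), ([0.3782, -0.421, 0.0056], 0.73), ([0.6023, -0.0212, 0.0615], 0.63), ([0.4787, -0.1346, 0.0041], 0.59)]
side lid_cleat [([0.4813, -0.1299, 0.0071], 0.84), ([0.5988, -0.0222, 0.0674], 0.68), ([0.3653, 0.1277, 0.0098], 0.56)]
side stamp [([0.6341, -0.3105, 0.0182], 0.5)]
side biscuit [([0.7003, -0.3537, 0.0089], 0.67), ([0.6336, -0.3114, 0.016], 0.62)]
0.95
```

View pics/top0c.png

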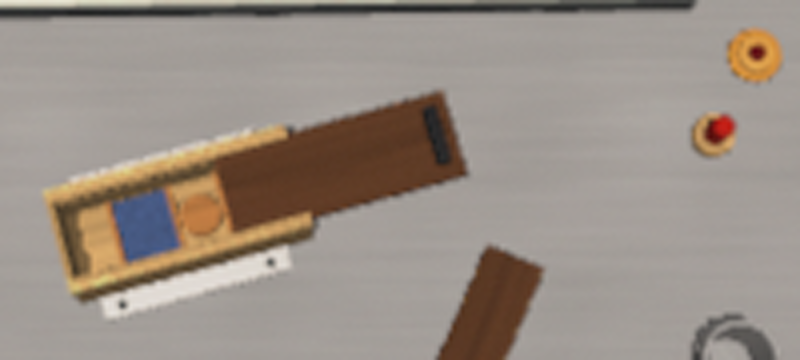

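View pics/side0c.png

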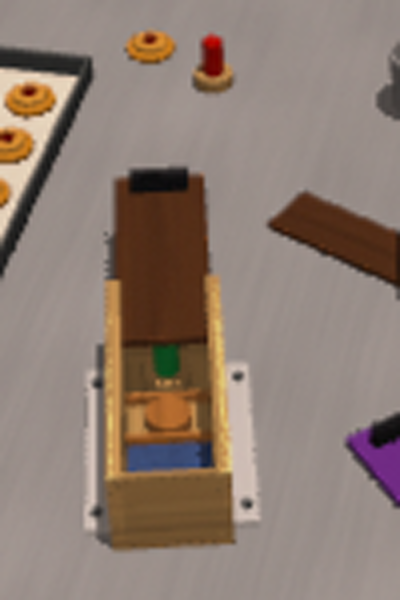

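```bash
cat > fit.py <<'E'
from h import *
from scipy.optimize import least_squares
T=lambda x,y:(240+x/4,130+y/4); S=lambda x,y:(250+x/4,125+y/4)
# (cam, pixel, local xyz, lid?)
obs=[('top',T(43,190),(.090,-.040,.07),0),('top',T(75,299),(.090,.040,.07),0),('top',T(290,127),(-.097,-.040,.07),0),('top',T(313,232),(-.097,.040,.07),0),
('side',S(106,474),(.09,-.04,.07),0),('side',S(234,472),(.09,.04,.07),0),('side',S(110,547),(.09,-.04,0),0),('side',S(234,542),(.09,.04,0),0),
('top',T(443,91),(-.091,-.034,.065),1),('top',T(467,174),(-.091,.034,.065),1),('side',S(115,180),(-.091,-.034,.065),1),('side',S(204,178),(-.091,.034,.065),1)]
cal={c:ctrl.get_calibration(c) for c in('top','side')}
def W(p,l,lid):
    x,y,a,d=p; lx=l[0]+(d if lid else 0); c,s=np.cos(a),np.sin(a)
    return np.array([x+c*lx-s*l[1],y+s*lx+c*l[1],l[2]])
if __name__=='__main__':
    f=lambda p:np.concatenate([proj(c,W(p,l,d),cal[c])-np.array(q) for c,q,l,d in obs])
    r=least_squares(f,[.565,.1,1.8,-.126],loss='soft_l1'); p=r.x
    print(p, 'out by',-.006-p[3]); print(np.round(r.fun.reshape(-1,2),1).tolist())
    for n,l,d in(('cell',(.026,0,.006),0),('cleat',(-.075,0,.016),1),('cleattop',(-.075,0,.081),1),('stop',(.0875,0,.035),0)):print(n,W(p,l,d))
    # stamp: pixels -> top & side
    for cam,u,v,z in(('top',*T(724,127),.046),('side',*S(212,42),.046),('top',*T(712,136),.012),('side',*S(212,76),.012)):print(cam,z,ray(cam,u,v,z))
E
python3 fit.py
```

```text
[ 0.5712752   0.09931114  1.82538252 -0.1273978 ] out by 0.1213977999054163
[[-0.5, -0.7], [-1.8, -2.3], [-1.8, -1.2], [-0.5, -2.0], [0.4, -0.1], [0.2, -1.2], [1.3, -0.5], [0.8, -0.8], [-0.8, -0.3], [-0.6, 0.3], [1.1, -1.9], [1.3, -2.4]]
cell [0.56472723 0.1244731  0.006     ]
cleat [ 0.62224807 -0.09656289  0.016     ]
cleattop [ 0.62224807 -0.09656289  0.081     ]
stop [0.54923877 0.1839908  0.035     ]
top 0.046 [ 0.63179458 -0.32298593  0.046     ]
side 0.046 [ 0.63435852 -0.31002178  0.046     ]
top 0.012 [ 0.63187071 -0.32185742  0.012     ]
side 0.012 [ 0.63506668 -0.30830971  0.012     ]
```

```bash
cat >> h.py <<'E'
from scipy.spatial.transform import Rotation as Ro
def pose():
    o=ctrl.get_obs(); q=o['eef_rot']; return o['eef_pos'],Ro.from_quat([q[1],q[2],q[3],q[0]]),o
def target(jaw):  # tool pointing down, tool x along angle jaw in plan
    x=np.array([np.cos(jaw),np.sin(jaw),0]); y=np.array([0,0,-1.]); return Ro.from_matrix(np.column_stack([x,y,np.cross(x,y)]))
def plan(pos,jaw=None,P=None,step=.05,claw=1):
    p,R,o=pose()
    if P is not None:p,R=P
    T=R if jaw is None else target(jaw)
    w=(R.inv()*T).as_rotvec(); d=np.asarray(pos)-p
    n=int(max(np.ceil(np.linalg.norm(d)/step),np.ceil(np.linalg.norm(w)/.115),1))
    print('n',n,'turn',np.round(w,3),'shift world',np.round(d,4))
    Rk=R
    for k in range(n):
        s=Rk.inv().apply(d/n)/.05
        print(' '.join('%.3f'%v for v in [*s,*(w/n/.12)]),claw)
        Rk=Rk*Ro.from_rotvec(w/n)
E
python3 - <<'E'
from h import *
p,R,o=pose(); print(R.as_matrix().round(3)); x=R.as_matrix()[:,0]; print(np.arctan2(x[1],x[0]))
c=ctrl.get_calibration('wrist'); print(R.inv().apply(-c['R'].T@c['t']-p), (R.inv().as_matrix()@c['R'].T).round(2))
plan([.56,-.32,.24],jaw=None)
E
```

```text
[[ 0.288 -0.     0.958]
 [-0.958 -0.     0.288]
 [-0.    -1.    -0.   ]]
-1.2789749545003626
[-0.00019368 -0.13268496  0.08148361] [[ 1.   -0.   -0.  ]
 [ 0.   -0.32  0.95]
 [-0.   -0.95 -0.32]]
n 10 turn [0. 0. 0.] shift world [ 0.3946  0.2307 -0.0023]
-0.215 0.005 0.889 0.000 0.000 0.000 1
-0.215 0.005 0.889 0.000 0.000 0.000 1
-0.215 0.005 0.889 0.000 0.000 0.000 1
-0.215 0.005 0.889 0.000 0.000 0.000 1
-0.215 0.005 0.889 0.000 0.000 0.000 1
-0.215 0.005 0.889 0.000 0.000 0.000 1
-0.215 0.005 0.889 0.000 0.000 0.000 1
-0.215 0.005 0.889 0.000 0.000 0.000 1
-0.215 0.005 0.889 0.000 0.000 0.000 1
-0.215 0.005 0.889 0.000 0.000 0.000 1
```

apply_moves(plan="-0.1 0 0.5 0 0.3 0 1; -0.2 0 0.9 0 0 0 1; -0.2 0 0.9 0 0 0 1; -0.2 0 0.9 0 0 0 1; -0.2 0 0.9 0 0 0 1")

```text
time_s: 1.45
eef_pos: [0.3534, -0.4536, 0.2425]
eef_rot: [-0.56, 0.56, -0.432, 0.432]
wrist_force: [0.5, -1.3, 1.1]
opening: 1.001
```

apply_moves(plan="-0.2 0 0.9 0 0 0 1; -0.2 0 0.9 0 0 0 1; -0.2 0 0.9 0 0 0 1; -0.2 0 0.9 0 0 0 1; 0 0 0 0 0 0 1")

```text
time_s: 1.95
eef_pos: [0.5203, -0.3667, 0.2422]
eef_rot: [0.562, -0.56, 0.43, -0.431]
wrist_force: [0.4, 0.4, -0.1]
opening: 0.999
```

```bash
python3 - <<'E'
from h import *
p,R,o=pose(); x=R.as_matrix()[:,0]; print(p,np.arctan2(x[1],x[0]),o['q'],o['time_s'])
c=ctrl.get_calibration('wrist');im=ctrl.camera('wrist'); cv2.imwrite('pics/w1.png',im[:,:,::-1])
print(proj('wrist',[.632,-.322,.046],c),proj('wrist',[.632,-.322,0.0],c),[ (r['point'],r['score']) for r in ctrl.recognise('wrist','stamp')])
E
```

```text
[ 0.52031555 -0.36670475  0.24217759] -1.3093110962850087 [-0.80102393  0.31494176  1.44348526  0.00200471  1.3825636   0.50791307] 1.95
[300.46146811  58.06716641] [302.14610693  62.4093655 ] [([0.6357, -0.3296, 0.0109], 0.9)]
```

View pics/w1.png

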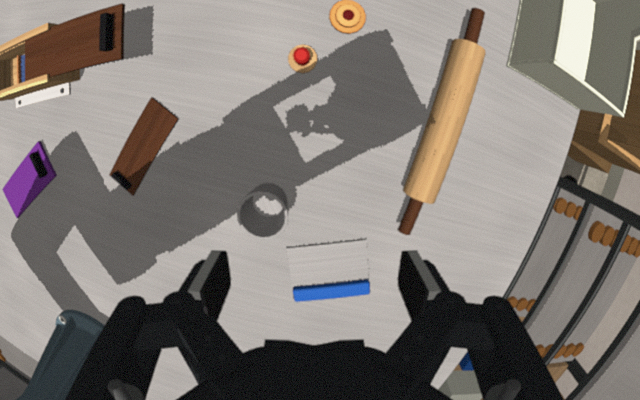

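The stamp shows at (302,56) and the biscuit at (347,15), with nothing else near. The pixel agrees with the top-camera position to about 2 px.

```bash
python3 - <<'E'
from h import *
print(ray('wrist',302,55.5,.046),ray('wrist',303,59.5,.012))
plan([.636,-.327,.13],jaw=-1.316)
E
```

```text
[ 0.63103197 -0.32603717  0.046     ] [ 0.63039747 -0.32603865  0.012     ]
n 4 turn [ 0.001  0.004 -0.   ] shift world [ 0.1193  0.0423 -0.1119]
-0.052 0.559 0.631 0.001 0.007 -0.001 1
-0.053 0.559 0.631 0.001 0.007 -0.001 1
-0.053 0.560 0.631 0.001 0.007 -0.001 1
-0.054 0.560 0.631 0.001 0.007 -0.001 1
```

apply_moves(plan="-0.05 0.55 0.58 0 0 0 0.7; -0.05 0.55 0.58 0 0 0 0.7; -0.05 0.55 0.58 0 0 0 0.7; -0.05 0.55 0.58 0 0 0 0.7; 0 0 0 0 0 0 0.7")

```text
time_s: 2.55
eef_pos: [0.6243, -0.329, 0.126]
eef_rot: [0.56, -0.56, 0.435, -0.429]
wrist_force: [-1.5, 1.5, 0.0]
opening: 0.7
```

```bash
python3 - <<'E'
from h import *
p,R,o=pose(); x=R.as_matrix()[:,0]; print(p,np.arctan2(x[1],x[0]),o['opening'])
c=ctrl.get_calibration('wrist');im=ctrl.camera('wrist'); cv2.imwrite('pics/w2.png',im[:,:,::-1])
print(proj('wrist',[.631,-.326,.046],c),proj('wrist',[.631,-.326,0.012],c))
crop('pics/w2.png',220,120,420,320,3,'pics/w2c.png')
E
```

```text
[ 0.62433147 -0.32897406  0.12596552] -1.3143953015681733 0.6997774598611177
[313.48014643 196.75104556] [313.84899582 183.1295629 ]
```

View pics/w2c.png

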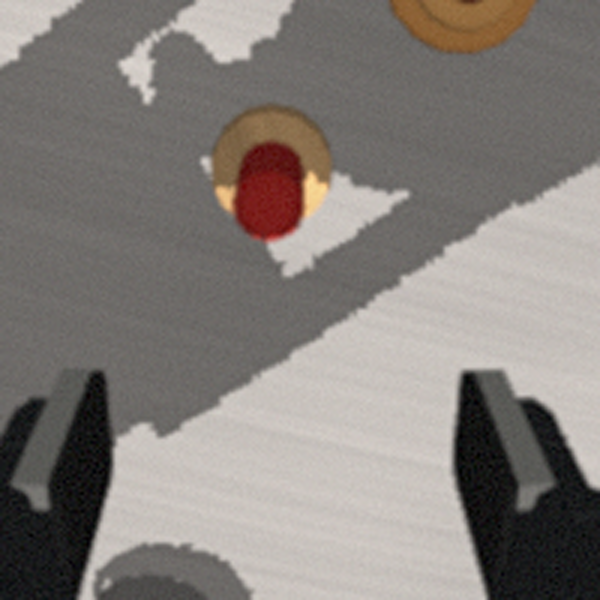

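```bash
python3 - <<'E'
from h import *
a=ray('wrist',309.3,188.3,.046);b=ray('wrist',310.3,174,.012);print(a,b)
m=(a+b)/2
plan([m[0],m[1],.028],jaw=-1.316)
E
```

```text
[ 0.63546406 -0.32334004  0.046     ] [ 0.63703614 -0.32312136  0.012     ]
n 3 turn [ 0.004  0.001 -0.005] shift world [ 0.0122  0.0073 -0.1006]
-0.023 0.671 0.094 0.011 0.003 -0.013 1
-0.024 0.671 0.093 0.011 0.003 -0.013 1
-0.025 0.671 0.092 0.011 0.003 -0.013 1
```

apply_moves(plan="-0.07 0 0.28 0 0 0 0.7; 0 0.5 0 0 0 0 0.7; 0 0.5 0 0 0 0 0.7; 0 0.4 0 0 0 0 0.7; 0 0 0 0 0 0 0.7")

```text
time_s: 3.1
eef_pos: [0.6368, -0.3243, 0.0609]
eef_rot: [-0.559, 0.559, -0.434, 0.431]
wrist_force: [-0.3, 0.3, -0.0]
opening: 0.698
```

```bash
python3 - <<'E'
from h import *
p,R,o=pose(); x=R.as_matrix()[:,0]; print(p,np.arctan2(x[1],x[0]),o['opening'])
c=ctrl.get_calibration('wrist');im=ctrl.camera('wrist'); cv2.imwrite('pics/w3.png',im[:,:,::-1])
print(proj('wrist',[.636,-.323,.046],c),proj('wrist',[.636,-.323,0.012],c))
crop('pics/w3.png',220,150,420,350,3,'pics/w3c.png')
E
```

```text
[ 0.63678944 -0.32434207  0.06094412] -1.3164850728677526 0.6978747396143858
[311.7420212  250.02700679] [312.22181253 224.26540187]
```

View pics/w3c.png

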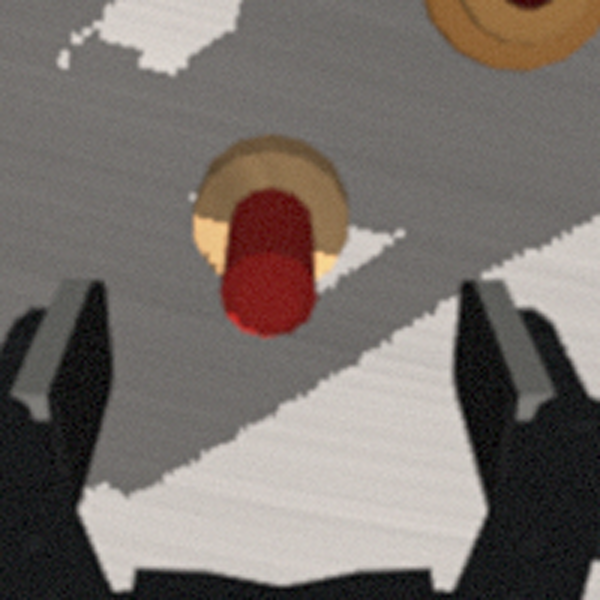

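apply_moves(plan="-0.04 0.22 0 0 0 0 0.7; 0 0.22 0 0 0 0 0.7; 0 0.22 0 0 0 0 0.6; 0 0 0 0 0 0 0.4; 0 0 0 0 0 0 0")

```text
time_s: 3.65
eef_pos: [0.6376, -0.3221, 0.0287]
eef_rot: [-0.56, 0.56, -0.432, 0.432]
wrist_force: [-0.0, -0.3, 0.8]
opening: 0.266
```

apply_moves(plan="0 0 0 0 0 0 0; 0 0 0 0 0 0 0; 0 0 0 0 0 0 0; 0 0 0 0 0 0 0; 0 0 0 0 0 0 0")

```text
time_s: 4.15
eef_pos: [0.6379, -0.3224, 0.0294]
eef_rot: [-0.56, 0.56, -0.432, 0.432]
wrist_force: [0.6, 0.1, -0.4]
opening: 0.193
```

```bash
python3 - <<'E'
from h import *
p,R,o=pose(); x=R.as_matrix()[:,0]; print(p,np.arctan2(x[1],x[0]),o['opening'],o['wrist_force'])
im=ctrl.camera('wrist'); cv2.imwrite('pics/w4.png',im[:,:,::-1])
crop('pics/w4.png',220,150,420,350,3,'pics/w4c.png')
E
```

```text
[ 0.63786812 -0.32239996  0.02942724] -1.3149921475347202 0.19256395401440904 [ 0.57833116  0.1174548  -0.37837689]
```

View pics/w4c.png

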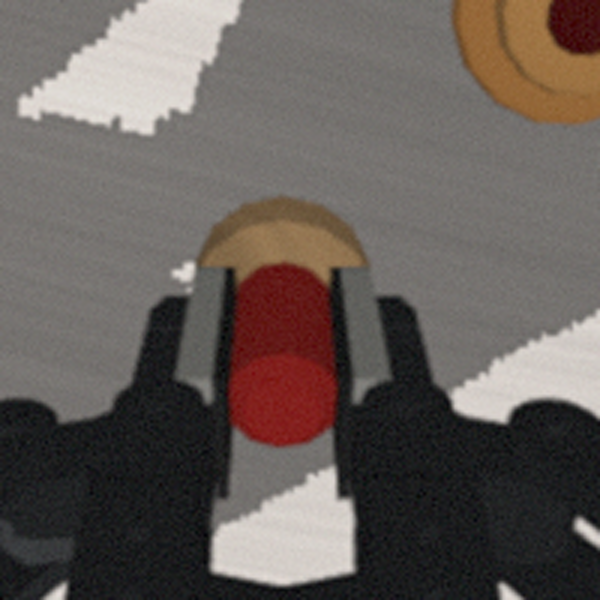

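Stamp gripped centrally and upright. Lifting it and carrying it toward the box.

apply_moves(plan="0 -0.4 0 0 0 0 0; 0 -0.8 0 0 0 0 0; 0 -0.8 0 0 0 0 0; 0 -0.8 0 0 0 0 0; 0 0 0 0 0 0 0")

```text
time_s: 4.7
eef_pos: [0.6416, -0.3249, 0.1799]
eef_rot: [0.56, -0.56, 0.427, -0.437]
wrist_force: [1.1, -0.0, 0.4]
opening: 0.186
```

```bash
python3 - <<'E'
from h import *
p,R,o=pose(); print(p,o['opening'])
plan([.565,.08,.19],jaw=-1.316)
E
```

```text
[ 0.64160983 -0.32493834  0.17987185] 0.18573402557553811
n 9 turn [-0.009  0.001  0.012] shift world [-0.0766  0.4049  0.0101]
-0.913 -0.032 0.063 -0.009 0.001 0.011 1
-0.913 -0.031 0.063 -0.009 0.001 0.011 1
-0.913 -0.030 0.063 -0.009 0.001 0.011 1
-0.913 -0.029 0.063 -0.009 0.001 0.011 1
-0.914 -0.028 0.063 -0.009 0.001 0.011 1
-0.914 -0.027 0.063 -0.009 0.001 0.011 1
-0.914 -0.026 0.063 -0.009 0.001 0.011 1
-0.914 -0.025 0.062 -0.009 0.001 0.011 1
-0.914 -0.024 0.062 -0.009 0.001 0.011 1
```

apply_moves(plan="-0.5 0 0.05 0 0 0 0; -0.9 0 0.05 0 0 0 0; -0.9 0 0.05 0 0 0 0; -0.9 0 0.05 0 0 0 0; -0.9 0 0.05 0 0 0 0")

```text
time_s: 5.2
eef_pos: [0.5975, -0.1193, 0.1702]
eef_rot: [0.56, -0.559, 0.432, -0.433]
wrist_force: [1.7, 1.2, -0.6]
opening: 0.186
```

apply_moves(plan="-0.9 0 0.05 0 0 0 0; -0.9 0 0.05 0 0 0 0; -0.9 0 0.05 0 0 0 0; -0.7 0 0.05 0 0 0 0; 0 0 0 0 0 0 0")

```text
time_s: 5.7
eef_pos: [0.5635, 0.0504, 0.1701]
eef_rot: [0.561, -0.56, 0.431, -0.431]
wrist_force: [-0.7, -0.3, -0.8]
opening: 0.189
```

```bash
python3 - <<'E'
from h import *
p,R,o=pose(); x=R.as_matrix()[:,0]; print(p,np.arctan2(x[1],x[0]),o['opening'],o['wrist_force'],o['q'])
im=ctrl.camera('wrist'); cv2.imwrite('pics/w5.png',im[:,:,::-1])
im=ctrl.camera('top'); cv2.imwrite('pics/top5.png',im[:,:,::-1])
E
```

```text
[0.56346998 0.05035176 0.17009767] -1.3102507511616124 0.18907045644805018 [-0.68810431 -0.33589162 -0.77367781] [-1.21340035e-01  2.35011948e-01  1.69643329e+00  1.33754432e-03
  1.21025961e+00  1.18843901e+00]
```

View pics/w5.png

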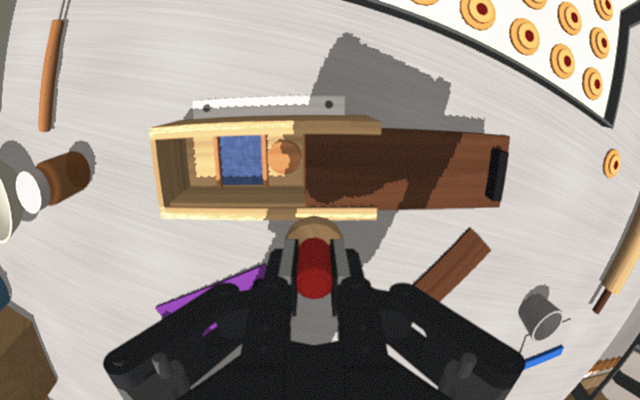

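The wrist view shows the box with its blue cell at about (242,160), the stop end on the left and the cleat at (497,174). I'll enlarge it and fit.

```bash
python3 - <<'E'
from h import *
crop('pics/w5.png',140,85,340,230,4,'pics/w5a.png')
crop('pics/w5.png',330,85,530,230,4,'pics/w5b.png')
E
```

```text
(no output)
```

View pics/w5a.png

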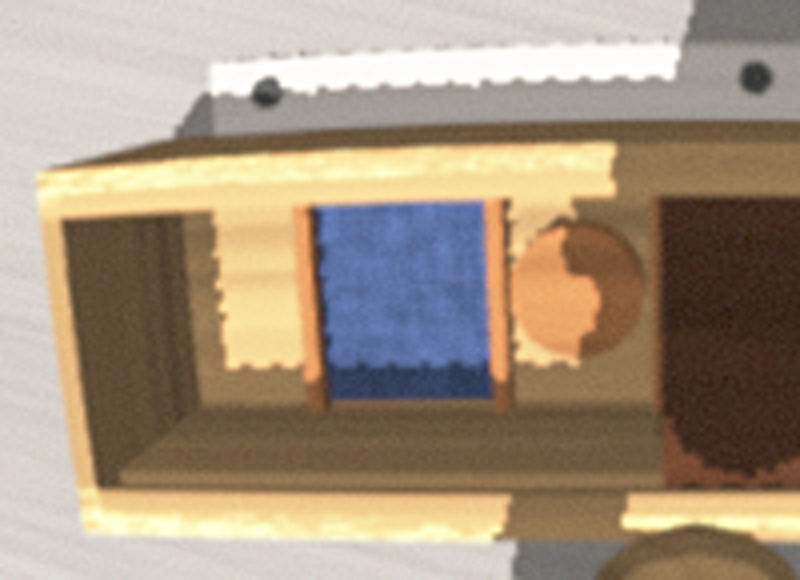

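View pics/w5b.png

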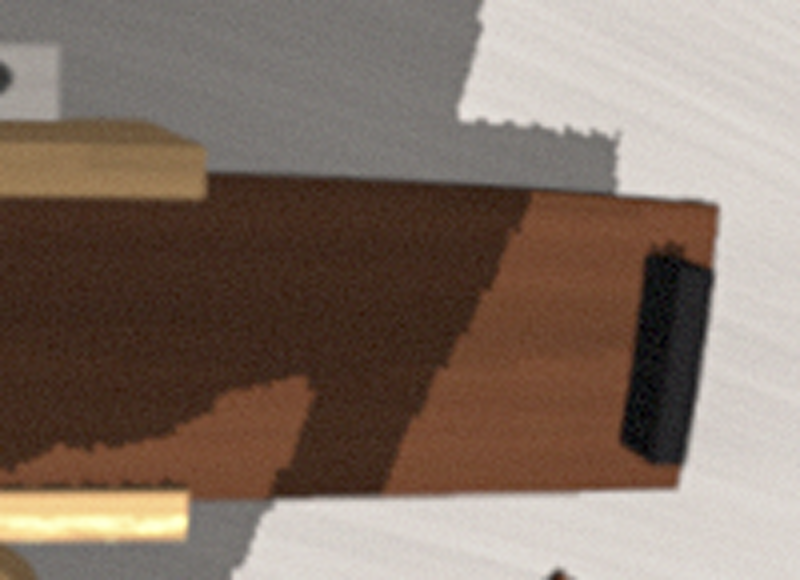

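```bash
cat > fit2.py <<'E'
from fit import *
A=lambda x,y:(140+(x+.5)/4-.5,85+(y+.5)/4-.5); B=lambda x,y:(330+(x+.5)/4-.5,85+(y+.5)/4-.5)
o2=[(A(38,172),(.09,-.04,.07),0),(A(84,532),(.09,.04,.07),0),(A(62,220),(.085,-.03,.07),0),(A(97,488),(.085,.03,.07),0),(A(330,400),(.048,.03,.006),0),
(B(206,144),(-.097,-.04,.07),0),(B(206,199),(-.097,-.03,.07),0),(B(189,492),(-.097,.03,.07),0),(B(188,540),(-.097,.04,.07),0),
(B(717,206),(-.091,-.034,.065),1),(B(679,487),(-.091,.034,.065),1),(B(712,270),(-.080,-.022,.081),1),(B(682,463),(-.080,.022,.081),1)]
c=ctrl.get_calibration('wrist')
f=lambda p:np.concatenate([proj('wrist',W(p,l,d),c)-np.array(q) for q,l,d in o2])
r=least_squares(f,[.565,.1,1.8,-.126],loss='soft_l1'); p=r.x
print(p, 'out by',-.006-p[3]); print(np.round(r.fun.reshape(-1,2),1).tolist())
for n,l,d in(('cell',(.026,0,.006),0),('cleat',(-.075,0,.081),1)):print(n,W(p,l,d))
E
python3 fit2.py
```

```text
[ 0.57349513  0.09676546  1.83161497 -0.12819555] out by 0.12219554914661243
[[0.1, -0.1], [0.8, -0.1], [0.3, -0.6], [0.5, 0.5], [0.8, 0.6], [-0.2, 0.4], [-0.6, -0.4], [-0.4, -0.3], [-0.9, -1.0], [0.3, -0.6], [-0.9, 1.1], [0.3, -0.4], [0.1, 1.0]]
cell [0.56679047 0.12188612 0.006     ]
cleat [ 0.62589349 -0.09955785  0.081     ]
```

```bash
python3 - <<'E'
from h import *
plan([.5665,.122,.1],jaw=-1.310)
E
```

```text
n 3 turn [-0.001 -0.003  0.001] shift world [ 0.0017  0.0753 -0.0702]
-0.483 0.467 0.138 -0.003 -0.008 0.002 1
-0.483 0.468 0.139 -0.003 -0.008 0.002 1
-0.482 0.468 0.140 -0.003 -0.008 0.002 1
```

apply_moves(plan="-0.5 0 0.14 0 0 0 0; -0.5 0 0.14 0 0 0 0; -0.45 0.4 0.14 0 0 0 0; 0 0.5 0 0 0 0 0; 0 0 0 0 0 0 0")

```text
time_s: 6.3
eef_pos: [0.5647, 0.1206, 0.1212]
eef_rot: [-0.558, 0.561, -0.434, 0.431]
wrist_force: [-0.3, -0.7, -1.9]
opening: 0.189
```

```bash
python3 - <<'E'
from h import *
p,R,o=pose(); x=R.as_matrix()[:,0]; print(p,np.arctan2(x[1],x[0]),o['opening'],o['wrist_force'])
im=ctrl.camera('wrist'); cv2.imwrite('pics/w6.png',im[:,:,::-1])
plan([.5665,.122,.045],jaw=-1.310)
E
```

```text
[0.56466873 0.12063309 0.12121122] -1.315661921207761 0.18938907499539032 [-0.33745755 -0.73674412 -1.87570406]
n 2 turn [ 0.004 -0.006 -0.001] shift world [ 0.0007  0.0016 -0.078 ]
-0.014 0.780 0.014 0.015 -0.026 -0.002 1
-0.014 0.780 0.013 0.015 -0.026 -0.002 1
```

View pics/w6.png

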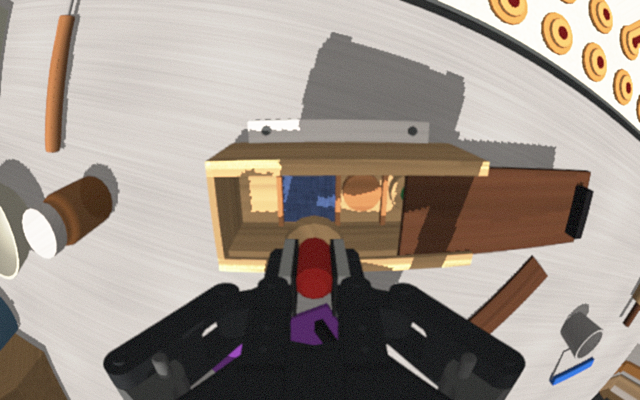

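The stamp is over the blue cell and looks aligned. Descending in stages.

apply_moves(plan="-0.03 0.3 0.03 0 0 0 0; 0 0.3 0 0 0 0 0; 0 0.3 0 0 0 0 0; 0 0.3 0 0 0 0 0; 0 0 0 0 0 0 0")

```text
time_s: 6.85
eef_pos: [0.5655, 0.1232, 0.0612]
eef_rot: [-0.558, 0.561, -0.434, 0.431]
wrist_force: [-0.8, -0.1, -0.4]
opening: 0.185
```

```bash
python3 - <<'E'
from h import *
im=ctrl.camera('wrist'); cv2.imwrite('pics/w7.png',im[:,:,::-1])
p,R,o=pose(); x=R.as_matrix()[:,0]; print(p,np.arctan2(x[1],x[0]),o['opening'],o['wrist_force'])
crop('pics/w7.png',170,120,470,340,2.6,'pics/w7c.png')
plan([.5668,.122,.036],jaw=-1.310)
E
```

```text
[0.56647498 0.1233156  0.06253267] -1.3151362015264212 0.1912206767523876 [-0.30451301  0.46230726  0.23219398]
n 1 turn [ 0.003 -0.005 -0.001] shift world [ 0.0003 -0.0013 -0.0265]
0.028 0.531 0.001 0.028 -0.043 -0.007 1
```

View pics/w7c.png

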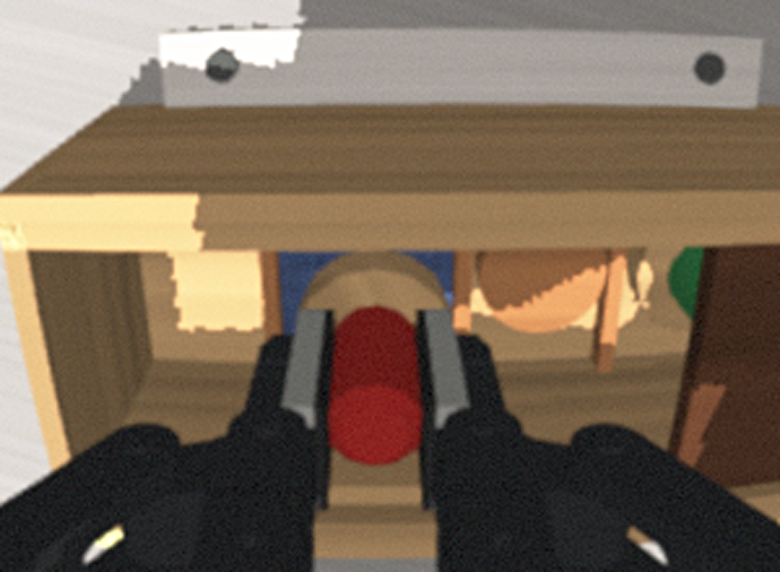

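apply_moves(plan="-0.02 0.2 0 0 0 0 0; 0 0.2 0 0 0 0 0; 0 0.08 0 0 0 0 0; 0 0 0 0 0 0 0; 0 0 0 0 0 0 0")

```text
time_s: 7.4
eef_pos: [0.5676, 0.1244, 0.0403]
eef_rot: [0.56, -0.56, 0.432, -0.432]
wrist_force: [-0.6, -0.1, 0.2]
opening: 0.19
```

apply_moves(plan="0 0.02 0 0 0 0 0; 0 0.02 0 0 0 0 0; 0 0 0 0 0 0 0; 0 0 0 0 0 0 0; 0 0 0 0 0 0 0")

```text
time_s: 7.9
eef_pos: [0.5676, 0.1244, 0.0384]
eef_rot: [0.56, -0.56, 0.432, -0.432]
wrist_force: [0.0, -1.0, -0.5]
opening: 0.188
```

apply_moves(plan="0 0.02 0 0 0 0 0; 0 0.02 0 0 0 0 0; 0 0 0 0 0 0 0; 0 0 0 0 0 0 0; 0 0 0 0 0 0 0")

```text
time_s: 8.4
eef_pos: [0.5675, 0.1244, 0.0363]
eef_rot: [0.56, -0.56, 0.432, -0.432]
wrist_force: [-0.2, 0.1, 0.7]
opening: 0.183
```

apply_moves(plan="0 0.02 0 0 0 0 0; 0 0 0 0 0 0 0; 0 0 0 0 0 0 0; 0 0 0 0 0 0 0; 0 0 0 0 0 0 0")

```text
time_s: 8.9
eef_pos: [0.5675, 0.1244, 0.0353]
eef_rot: [0.56, -0.56, 0.432, -0.432]
wrist_force: [-0.4, 0.1, -0.5]
opening: 0.189
```

apply_moves(plan="0 0.02 0 0 0 0 0; 0 0 0 0 0 0 0; 0 0 0 0 0 0 0; 0 0 0 0 0 0 0; 0 0 0 0 0 0 0")

```text
time_s: 9.4
eef_pos: [0.5676, 0.1244, 0.0352]
eef_rot: [-0.56, 0.56, -0.432, 0.432]
wrist_force: [-4.2, 0.7, 6.3]
opening: 0.193
```

apply_moves(plan="0 0.02 0 0 0 0 0; 0 0 0 0 0 0 0; 0 0 0 0 0 0 0; 0 0 0 0 0 0 0; 0 0 0 0 0 0 0")

```text
time_s: 9.9
eef_pos: [0.5677, 0.1244, 0.0352]
eef_rot: [-0.56, 0.56, -0.432, 0.432]
wrist_force: [-7.3, -1.0, 14.8]
opening: 0.192
```

apply_moves(plan="0 -0.03 0 0 0 0 0; 0 0 0 0 0 0 0; 0 0 0 0 0 0 0; 0 0 0 0 0 0 0; 0 0 0 0 0 0 0")

```text
time_s: 10.4
eef_pos: [0.5679, 0.1244, 0.0352]
eef_rot: [0.56, -0.56, 0.432, -0.432]
wrist_force: [-0.9, 1.4, 4.8]
opening: 0.187
```

apply_moves(plan="0 0 0 0 0 0 0.25; 0 0 0 0 0 0 0.3; 0 0 0 0 0 0 0.4; 0 0 0 0 0 0 0.5; 0 0 0 0 0 0 0.55")

```text
time_s: 10.9
eef_pos: [0.5674, 0.1244, 0.0346]
eef_rot: [-0.56, 0.56, -0.432, 0.432]
wrist_force: [-0.8, 0.0, -0.7]
opening: 0.55
```

```bash
python3 - <<'E'
from h import *
im=ctrl.camera('wrist'); cv2.imwrite('pics/w8.png',im[:,:,::-1])
p,R,o=pose(); x=R.as_matrix()[:,0]; print(p,np.arctan2(x[1],x[0]),o['opening'],o['wrist_force'])
crop('pics/w8.png',170,120,470,340,2.6,'pics/w8c.png')
E
```

```text
[0.56744502 0.12438581 0.03467891] -1.3149841983786041 0.5499568733884338 [ 0.08650977 -0.00253904  0.06228649]
```

View pics/w8c.png

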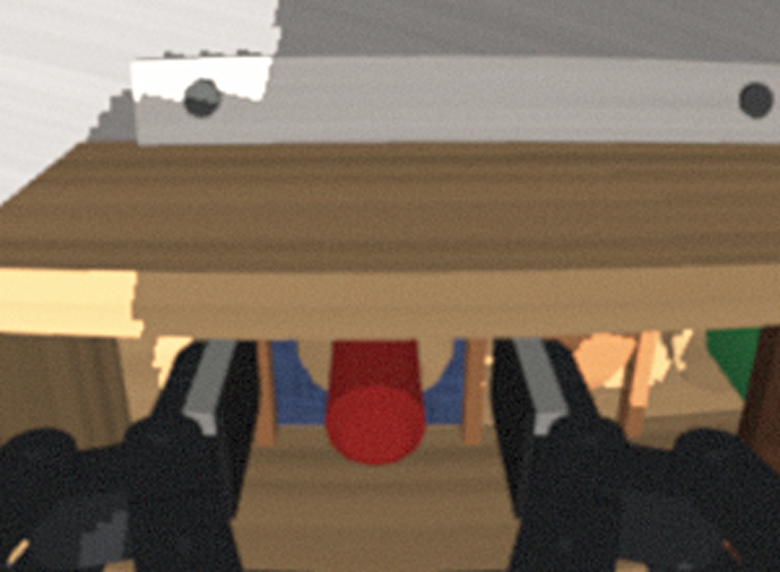

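Released and standing between the partitions. Going straight up.

apply_moves(plan="0 -0.2 0 0 0 0 0.55; 0 -0.6 0 0 0 0 0.55; 0 -0.8 0 0 0 0 0.55; 0 -0.8 0 0 0 0 0.3; 0 -0.2 0 0 0 0 0.2")

```text
time_s: 11.45
eef_pos: [0.5706, 0.1246, 0.171]
eef_rot: [0.562, -0.558, 0.43, -0.435]
wrist_force: [0.3, 0.6, -0.1]
opening: 0.22
```

```bash
cat >> h.py <<'E'
BX=np.array([.57350,.09677]);BY=1.8316;D=-.1282
def b2w(x,y):c,s=np.cos(BY),np.sin(BY);return BX+np.array([c*x-s*y,s*x+c*y])
def w2b(p):c,s=np.cos(BY),np.sin(BY);d=np.asarray(p)[:2]-BX;return np.array([c*d[0]+s*d[1],-s*d[0]+c*d[1]])
E
python3 - <<'E'
from h import *
im=ctrl.camera('wrist'); cv2.imwrite('pics/w9.png',im[:,:,::-1])
for n in('top','side'):cv2.imwrite(f'pics/{n}9.png',ctrl.camera(n)[:,:,::-1])
crop('pics/side9.png',250,125,350,275,4,'pics/side9c.png')
p,R,o=pose(); x=R.as_matrix()[:,0]; print(p,w2b(p),o['time_s'])
t=b2w(-.245,0);print(t)
plan([*t,.16],jaw=BY-np.pi/2,claw=0)
E
```

```text
[0.56779751 0.12438465 0.16558014] [ 0.02815123 -0.00161099] 11.6
[ 0.636675   -0.13994485]
n 14 turn [-1.000e-03 -1.576e+00  2.000e-03] shift world [ 0.0689 -0.2643 -0.0056]
0.390 0.008 -0.000 -0.001 -0.938 0.001 0
0.388 0.008 -0.044 -0.001 -0.938 0.001 0
0.380 0.008 -0.087 -0.001 -0.938 0.001 0
0.368 0.008 -0.130 -0.001 -0.938 0.001 0
0.351 0.008 -0.170 -0.001 -0.938 0.001 0
0.330 0.008 -0.209 -0.001 -0.938 0.001 0
0.304 0.008 -0.244 -0.001 -0.938 0.001 0
0.275 0.008 -0.277 -0.001 -0.938 0.001 0
0.242 0.008 -0.306 -0.001 -0.938 0.001 0
0.206 0.008 -0.331 -0.001 -0.938 0.001 0
0.168 0.008 -0.352 -0.001 -0.938 0.001 0
0.127 0.008 -0.369 -0.001 -0.938 0.001 0
0.085 0.008 -0.381 -0.001 -0.938 0.001 0
0.042 0.008 -0.388 -0.001 -0.938 0.001 0
```

View pics/side9c.png

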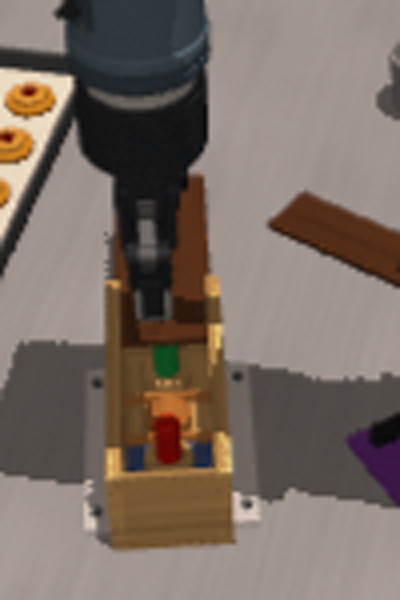

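View pics/w9.png

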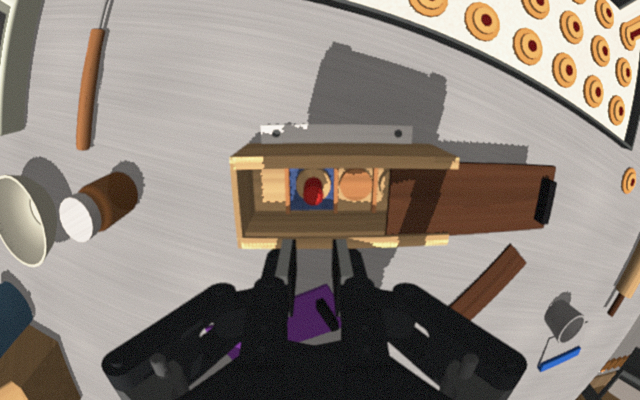

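The stamp stands upright in the blue cell (wrist view 313,186) and the lid is untouched. Next I move behind the cleat, turning the jaws across the box and keeping them shut.

apply_moves(plan="0.39 0 0 0 -0.94 0 0; 0.39 0 -0.04 0 -0.94 0 0; 0.38 0 -0.09 0 -0.94 0 0; 0.37 0 -0.13 0 -0.94 0 0; 0.35 0 -0.17 0 -0.94 0 0")

```text
time_s: 12.1
eef_pos: [0.5908, 0.0293, 0.162]
eef_rot: [-0.658, 0.659, -0.259, 0.256]
wrist_force: [0.1, -0.2, -0.3]
opening: -0.0
```

apply_moves(plan="0.33 0 -0.21 0 -0.94 0 0; 0.30 0 -0.24 0 -0.94 0 0; 0.28 0 -0.28 0 -0.94 0 0; 0.24 0 -0.31 0 -0.94 0 0; 0.2 0 -0.33 0 -0.94 0 0")

```text
time_s: 12.6
eef_pos: [0.6152, -0.0649, 0.1619]
eef_rot: [0.705, -0.704, 0.066, -0.063]
wrist_force: [0.8, 0.5, -0.8]
opening: 0.003
```

apply_moves(plan="0.17 0 -0.35 0 -0.94 0 0; 0.13 0 -0.37 0 -0.94 0 0; 0.09 0 -0.38 0 -0.94 0 0; 0.04 0 -0.39 0 -0.94 0 0; 0 0 0 0 0 0 0")

```text
time_s: 13.1
eef_pos: [0.636, -0.1419, 0.162]
eef_rot: [0.701, -0.701, -0.092, 0.094]
wrist_force: [-0.0, 0.1, -0.9]
opening: 0.002
```

```bash
python3 - <<'E'
from h import *
p,R,o=pose(); x=R.as_matrix()[:,0]; print(p,np.arctan2(x[1],x[0]),w2b(p),o['time_s'],o['opening'])
c=ctrl.get_calibration('wrist')
for y in(-.022,.022):
  for x in(-.08,-.07): print(proj('wrist',[*b2w(D+x,y),.081],c))
im=ctrl.camera('wrist'); cv2.imwrite('pics/w10.png',im[:,:,::-1])
t=b2w(-.232,0)
plan([*t,.1],jaw=BY-np.pi/2,claw=0)
E
```

```text
[ 0.63600338 -0.14186888  0.16203002] 0.2634330540660188 [-0.24668578  0.00114503] 13.1 0.0021207027031348896
[347.26340829 155.61578302]
[347.63800153 141.64027817]
[284.86148107 155.42082137]
[284.59523211 141.43337126]
n 2 turn [-0.003 -0.    -0.003] shift world [-0.0024  0.0131 -0.0622]
0.012 0.622 0.131 -0.011 -0.000 -0.013 0
0.011 0.622 0.132 -0.011 -0.000 -0.013 0
```

View pics/w10.png

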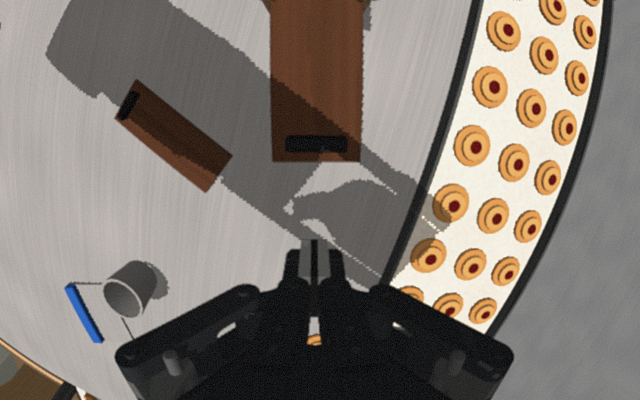

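The cleat shows at (286–347, 136–152), centred within 1 px of the prediction. The fingers sit behind it, so I descend.

apply_moves(plan="0 0.5 0.1 0 0 0 0; 0 0.5 0.1 0 0 0 0; 0 0.4 0 0 0 0 0; 0 0.12 0 0 0 0 0; 0 0 0 0 0 0 0")

```text
time_s: 13.65
eef_pos: [0.633, -0.129, 0.087]
eef_rot: [0.702, -0.7, -0.092, 0.094]
wrist_force: [-0.1, -0.4, 0.6]
opening: -0.002
```

```bash
python3 - <<'E'
from h import *
p,R,o=pose(); x=R.as_matrix()[:,0]; print(p,np.arctan2(x[1],x[0]),w2b(p),o['time_s'],o['wrist_force'])
im=ctrl.camera('wrist'); cv2.imwrite('pics/w11.png',im[:,:,::-1])
crop('pics/w11.png',220,100,420,300,3,'pics/w11c.png')
im=ctrl.camera('side'); cv2.imwrite('pics/s11.png',im[:,:,::-1]); crop('pics/s11.png',230,100,380,250,4,'pics/s11c.png')
E
```

```text
[ 0.6330251  -0.12902962  0.08696548] 0.2636112607859441 [-0.23351274  0.0007119 ] 13.65 [-0.10645703 -0.41005763  0.6483952 ]
```

View pics/w11c.png

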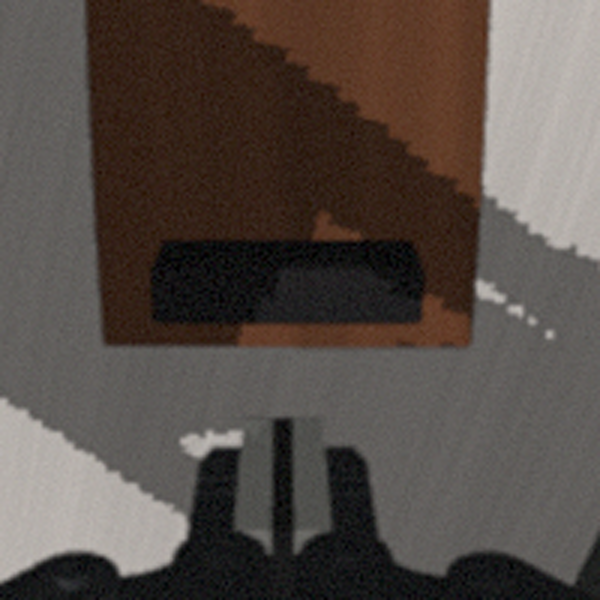

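View pics/s11c.png

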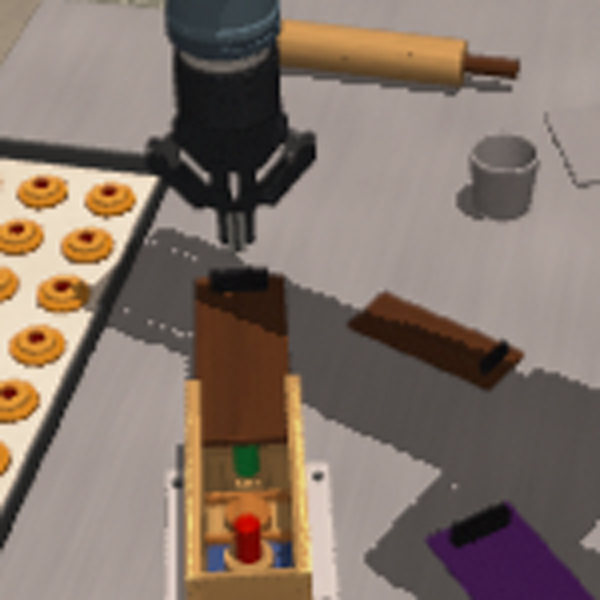

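apply_moves(plan="0 0.11 0 0 0 0 0; 0 0 0.12 0 0 0 0; 0 0 0.06 0 0 0 0; 0 0 0.04 0 0 0 0; 0 0 0 0 0 0 0")

```text
time_s: 14.25
eef_pos: [0.6315, -0.1193, 0.0836]
eef_rot: [-0.701, 0.701, 0.093, -0.093]
wrist_force: [-0.1, -0.1, 0.0]
opening: 0.0
```

apply_moves(plan="0 0 0.04 0 0 0 0; 0 0 0.04 0 0 0 0; 0 0 0.04 0 0 0 0; 0 0 0.04 0 0 0 0; 0 0 0 0 0 0 0")

```text
time_s: 14.75
eef_pos: [0.6295, -0.1119, 0.0834]
eef_rot: [-0.701, 0.701, 0.093, -0.093]
wrist_force: [-0.0, 0.1, -0.7]
opening: -0.003
```

```bash
python3 - <<'E'
from h import *
p,R,o=pose(); x=R.as_matrix()[:,0]; print(p,np.arctan2(x[1],x[0]),w2b(p),o['time_s'],o['wrist_force'])
im=ctrl.camera('wrist'); cv2.imwrite('pics/w12.png',im[:,:,::-1])
crop('pics/w12.png',220,100,420,300,3,'pics/w12c.png')
E
```

```text
[ 0.62948807 -0.11186509  0.08338715] 0.26437305631140184 [-0.21601661 -0.00029668] 14.75 [-0.01241918  0.11686688 -0.66016206]
```

View pics/w12c.png

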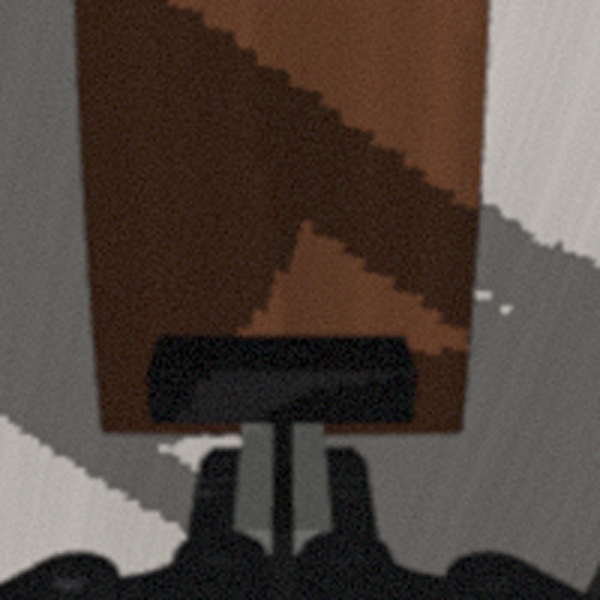

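Fingertips are just behind the cleat and central. Pushing at a moderate speed.

apply_moves(plan="0 0 0.05 0 0 0 0; 0 0 0.08 0 0 0 0; 0 0 0.1 0 0 0 0; 0 0 0.1 0 0 0 0; 0 0 0.1 0 0 0 0")

```text
time_s: 15.3
eef_pos: [0.6242, -0.0913, 0.0839]
eef_rot: [-0.701, 0.701, 0.094, -0.093]
wrist_force: [2.6, -3.8, 2.7]
opening: 0.001
```

apply_moves(plan="0 0 0.1 0 0 0 0; 0 0 0.1 0 0 0 0; 0 0 0.1 0 0 0 0; 0 0 0.1 0 0 0 0; 0 0 0.1 0 0 0 0")

```text
time_s: 15.8
eef_pos: [0.6166, -0.0661, 0.0829]
eef_rot: [0.701, -0.701, -0.093, 0.094]
wrist_force: [0.4, -0.4, 0.9]
opening: -0.001
```

```bash
python3 - <<'E'
from h import *
p,R,o=pose(); x=R.as_matrix()[:,0]; print(p,np.arctan2(x[1],x[0]),w2b(p),o['time_s'],o['wrist_force'])
im=ctrl.camera('wrist'); cv2.imwrite('pics/w13.png',im[:,:,::-1])
E
```

```text
[ 0.61664624 -0.06606808  0.08291587] 0.26432703288092907 [-0.16845696  0.00030179] 15.8 [ 0.43070367 -0.44974096  0.86267905]
```

View pics/w13.png

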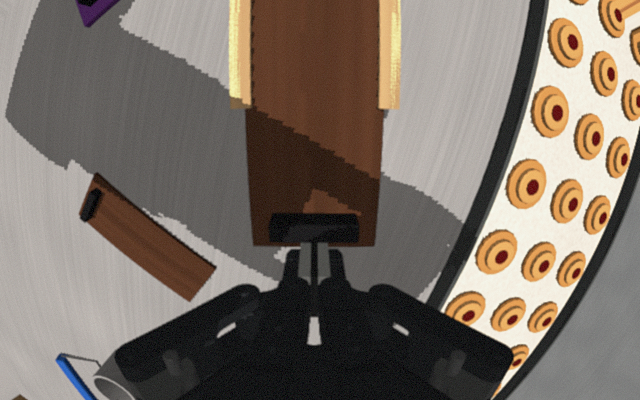

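apply_moves(plan="0 0 0.1 0 0 0 0; 0 0 0.1 0 0 0 0; 0 0 0.1 0 0 0 0; 0 0 0.1 0 0 0 0; 0 0 0.1 0 0 0 0")

```text
time_s: 16.35
eef_pos: [0.6105, -0.0424, 0.0832]
eef_rot: [0.701, -0.701, -0.093, 0.093]
wrist_force: [0.3, 0.0, 0.5]
opening: 0.003
```

apply_moves(plan="0 0 0.1 0 0 0 0; 0 0 0.1 0 0 0 0; 0 0 0.1 0 0 0 0; 0 0 0.06 0 0 0 0; 0 0 0 0 0 0 0")

```text
time_s: 16.85
eef_pos: [0.6059, -0.025, 0.0833]
eef_rot: [0.701, -0.701, -0.093, 0.093]
wrist_force: [-0.1, -1.3, -0.3]
opening: 0.0
```

```bash
python3 - <<'E'
from h import *
p,R,o=pose(); x=R.as_matrix()[:,0]; print(p,np.arctan2(x[1],x[0]),w2b(p),o['time_s'],o['wrist_force'])
im=ctrl.camera('wrist'); cv2.imwrite('pics/w14.png',im[:,:,::-1])
crop('pics/w14.png',200,100,430,290,3.4,'pics/w14c.png')
E
```

```text
[ 0.60592978 -0.02504672  0.08333217] 0.26465565234227395 [-1.26059497e-01  7.82021898e-05] 16.85 [-0.09490296 -1.34696639 -0.2509988 ]
```

View pics/w14c.png

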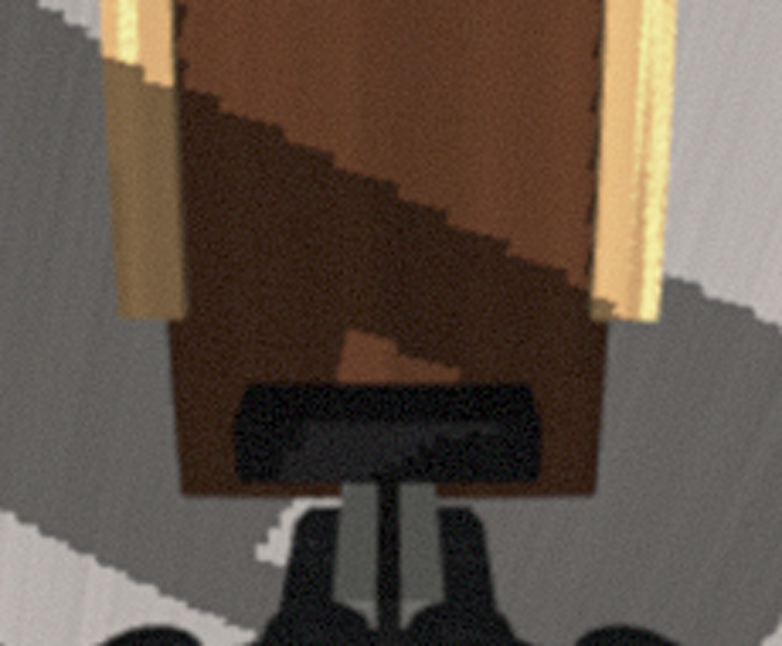

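About 28 mm still to go by the picture: lid tail at crop row 495, box end at row 320, 6 px/mm. Slowing down.

apply_moves(plan="0 0 0.05 0 0 0 0; 0 0 0.05 0 0 0 0; 0 0 0.05 0 0 0 0; 0 0 0.05 0 0 0 0; 0 0 0 0 0 0 0")

```text
time_s: 17.4
eef_pos: [0.6033, -0.0155, 0.0833]
eef_rot: [0.701, -0.701, -0.093, 0.093]
wrist_force: [-0.8, -0.3, -0.1]
opening: -0.001
```

apply_moves(plan="0 0 0.03 0 0 0 0; 0 0 0.03 0 0 0 0; 0 0 0.03 0 0 0 0; 0 0 0.03 0 0 0 0; 0 0 0 0 0 0 0")

```text
time_s: 17.9
eef_pos: [0.6017, -0.0098, 0.0833]
eef_rot: [0.701, -0.701, -0.093, 0.093]
wrist_force: [0.3, 0.3, -0.1]
opening: 0.002
```

```bash
python3 - <<'E'
from h import *
p,R,o=pose(); print(w2b(p),o['time_s'],o['wrist_force'])
E
```

```text
[-0.11029497  0.00020317] 17.9 [ 0.25438287  0.33606996 -0.12615492]
```

apply_moves(plan="0 0 0.02 0 0 0 0; 0 0 0.02 0 0 0 0; 0 0 0.02 0 0 0 0; 0 0 0.02 0 0 0 0; 0 0 0.02 0 0 0 0")

```text
time_s: 18.4
eef_pos: [0.6008, -0.0055, 0.0836]
eef_rot: [-0.701, 0.701, 0.093, -0.093]
wrist_force: [0.5, -2.6, 2.4]
opening: 0.002
```

apply_moves(plan="0 0 0.02 0 0 0 0; 0 0 0.02 0 0 0 0; 0 0 0.02 0 0 0 0; 0 0 0 0 0 0 0; 0 0 0 0 0 0 0")

```text
time_s: 18.9
eef_pos: [0.6003, -0.0035, 0.0836]
eef_rot: [-0.7, 0.702, 0.093, -0.093]
wrist_force: [1.6, -5.3, 0.7]
opening: 0.001
```

```bash
python3 - <<'E'
from h import *
p,R,o=pose(); print(w2b(p),o['time_s'],o['wrist_force'])
im=ctrl.camera('wrist'); cv2.imwrite('pics/w15.png',im[:,:,::-1])
crop('pics/w15.png',200,100,430,290,3.4,'pics/w15c.png')
E
```

```text
[-1.03803889e-01 -6.73649992e-05] 18.9 [ 1.61011493 -5.27621021  0.74366532]
```

View pics/w15c.png

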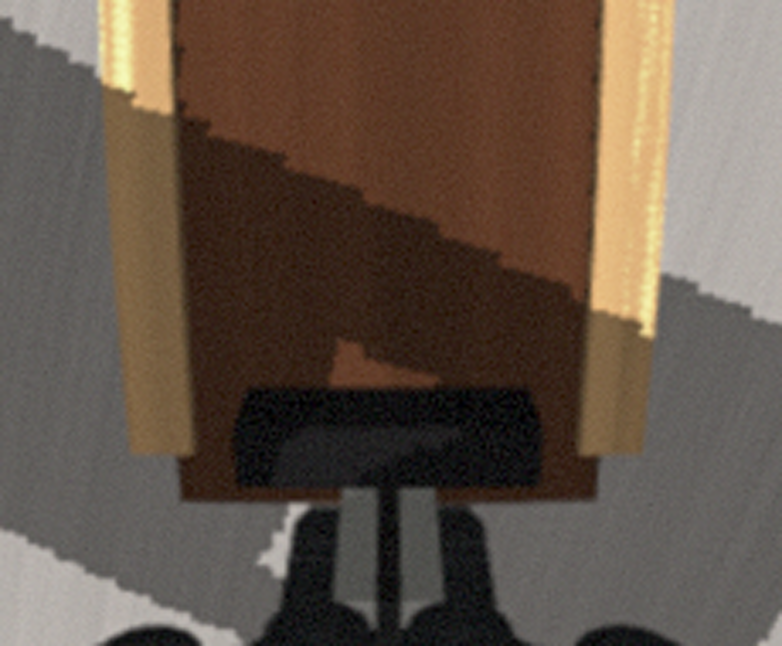

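Force is building on the ridge: 5.5 N with about 7.5 mm to go. Small steps now.

apply_moves(plan="0 0 0.02 0 0 0 0; 0 0 0.02 0 0 0 0; 0 0 0 0 0 0 0; 0 0 0 0 0 0 0; 0 0 0 0 0 0 0")

```text
time_s: 19.45
eef_pos: [0.6, -0.0021, 0.0836]
eef_rot: [-0.7, 0.702, 0.094, -0.093]
wrist_force: [1.2, -8.4, -0.3]
opening: 0.003
```

apply_moves(plan="0 0 0.02 0 0 0 0; 0 0 0 0 0 0 0; 0 0 0 0 0 0 0; 0 0 0 0 0 0 0; 0 0 0 0 0 0 0")

```text
time_s: 19.95
eef_pos: [0.5998, -0.0015, 0.0836]
eef_rot: [-0.7, 0.702, 0.094, -0.093]
wrist_force: [2.5, -10.1, -0.9]
opening: 0.003
```

```bash
python3 - <<'E'
from h import *
p,R,o=pose(); print(w2b(p),o['time_s'],o['wrist_force'],np.linalg.norm(o['wrist_force']))
E
```

```text
[-0.10169734 -0.0001234 ] 19.95 [  2.46579308 -10.05773608  -0.86047731] 10.391275753924543
```

apply_moves(plan="0 0 0.02 0 0 0 0; 0 0 0 0 0 0 0; 0 0 0 0 0 0 0; 0 0 0.01 0 0 0 0; 0 0 0 0 0 0 0")

```text
time_s: 20.45
eef_pos: [0.5996, -0.0005, 0.0837]
eef_rot: [-0.7, 0.702, 0.094, -0.092]
wrist_force: [2.5, -12.1, -0.8]
opening: -0.002
```

apply_moves(plan="0 0 0.01 0 0 0 0; 0 0 0 0 0 0 0; 0 0 0.01 0 0 0 0; 0 0 0 0 0 0 0; 0 0 0 0 0 0 0")

```text
time_s: 20.95
eef_pos: [0.5994, 0.0002, 0.0837]
eef_rot: [-0.699, 0.702, 0.094, -0.092]
wrist_force: [2.9, -11.2, -0.7]
opening: -0.001
```

apply_moves(plan="0 0 0.01 0 0 0 0; 0 0 0 0 0 0 0; 0 0 0 0 0 0 0; 0 0 0 0 0 0 0; 0 0 0 0 0 0 0")

```text
time_s: 21.45
eef_pos: [0.5993, 0.0006, 0.0837]
eef_rot: [-0.699, 0.703, 0.094, -0.092]
wrist_force: [3.4, -11.0, -1.3]
opening: -0.001
```

apply_moves(plan="0 0 0.01 0 0 0 0; 0 0 0 0 0 0 0; 0 0 0 0 0 0 0; 0 0 0 0 0 0 0; 0 0 0 0 0 0 0")

```text
time_s: 21.95
eef_pos: [0.5992, 0.001, 0.0837]
eef_rot: [-0.699, 0.703, 0.094, -0.092]
wrist_force: [3.1, -12.3, -1.1]
opening: 0.001
```

apply_moves(plan="0 0 0.01 0 0 0 0; 0 0 0 0 0 0 0; 0 0 0 0 0 0 0; 0 0 0 0 0 0 0; 0 0 0 0 0 0 0")

```text
time_s: 22.45
eef_pos: [0.5992, 0.0014, 0.0837]
eef_rot: [-0.699, 0.703, 0.094, -0.092]
wrist_force: [3.0, -11.9, -1.4]
opening: 0.001
```

```bash
python3 - <<'E'
from h import *
p,R,o=pose(); print(w2b(p),o['time_s'],o['wrist_force'])
im=ctrl.camera('wrist'); cv2.imwrite('pics/w16.png',im[:,:,::-1])
crop('pics/w16.png',200,100,430,290,3.4,'pics/w16c.png')
E
```

```text
[-0.09876273 -0.00020041] 22.45 [  3.0166534  -11.87456092  -1.42986463]
```

View pics/w16c.png

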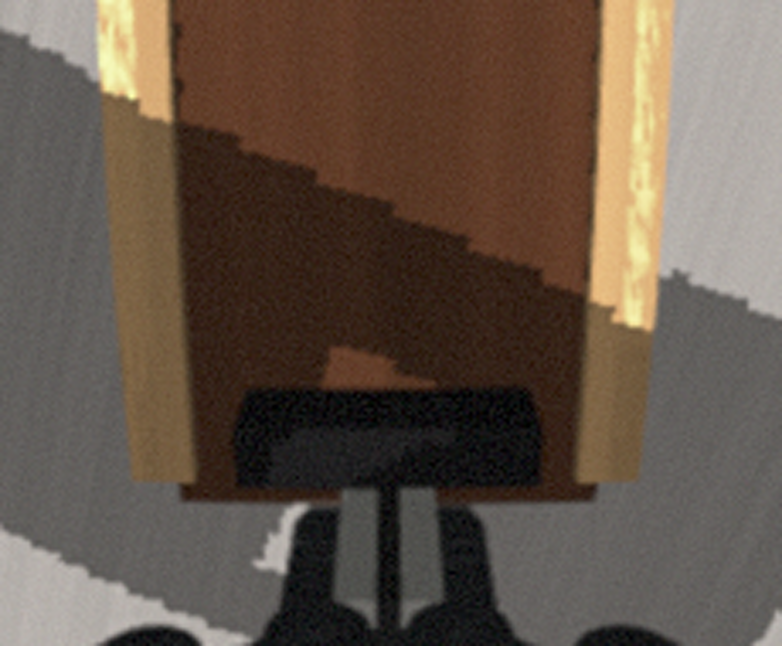

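apply_moves(plan="0 0 0.01 0 0 0 0; 0 0 0 0 0 0 0; 0 0 0 0 0 0 0; 0 0 0 0 0 0 0; 0 0 0 0 0 0 0")

```text
time_s: 23.0
eef_pos: [0.599, 0.0017, 0.0837]
eef_rot: [-0.699, 0.703, 0.094, -0.092]
wrist_force: [3.2, -13.3, -0.0]
opening: -0.0
```

apply_moves(plan="0 0 0.01 0 0 0 0; 0 0 0 0 0 0 0; 0 0 0 0 0 0 0; 0 0 0 0 0 0 0; 0 0 0 0 0 0 0")

```text
time_s: 23.5
eef_pos: [0.599, 0.0021, 0.0837]
eef_rot: [-0.699, 0.703, 0.094, -0.092]
wrist_force: [3.7, -13.9, -2.3]
opening: 0.001
```

apply_moves(plan="0 0 0.01 0 0 0 0; 0 0 0 0 0 0 0; 0 0 0 0 0 0 0; 0 0 0 0 0 0 0; 0 0 0 0 0 0 0")

```text
time_s: 24.0
eef_pos: [0.5989, 0.0024, 0.0837]
eef_rot: [-0.699, 0.703, 0.094, -0.092]
wrist_force: [3.1, -13.7, -1.2]
opening: 0.001
```

apply_moves(plan="0 0 0.01 0 0 0 0; 0 0 0 0 0 0 0; 0 0 0 0 0 0 0; 0 0 0 0 0 0 0; 0 0 0 0 0 0 0")

```text
time_s: 24.5
eef_pos: [0.5988, 0.0028, 0.0837]
eef_rot: [-0.699, 0.703, 0.094, -0.092]
wrist_force: [3.8, -14.8, -1.4]
opening: -0.0
```

apply_moves(plan="0 0 0.01 0 0 0 0; 0 0 0 0 0 0 0; 0 0 0 0 0 0 0; 0 0 0 0 0 0 0; 0 0 0 0 0 0 0")

```text
time_s: 25.0
eef_pos: [0.5987, 0.0031, 0.0837]
eef_rot: [-0.699, 0.703, 0.094, -0.092]
wrist_force: [3.7, -15.3, -2.0]
opening: 0.003
```

```bash
python3 - <<'E'
from h import *
p,R,o=pose(); print(w2b(p),o['time_s'],o['wrist_force'])
im=ctrl.camera('wrist'); cv2.imwrite('pics/w17.png',im[:,:,::-1])
crop('pics/w17.png',200,100,430,290,3.4,'pics/w17c.png')
E
```

```text
[-0.09705227 -0.0002133 ] 25.0 [  3.65886358 -15.31075022  -2.0112276 ]
```

View pics/w17c.png

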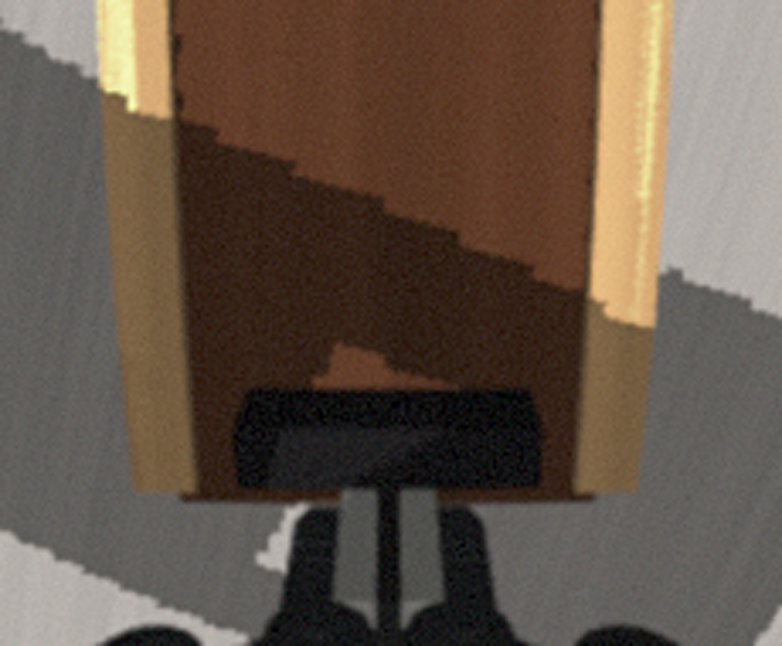

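apply_moves(plan="0 0 0.01 0 0 0 0; 0 0 0 0 0 0 0; 0 0 0 0 0 0 0; 0 0 0 0 0 0 0; 0 0 0 0 0 0 0")

```text
time_s: 25.55
eef_pos: [0.5987, 0.0035, 0.0837]
eef_rot: [-0.699, 0.703, 0.094, -0.092]
wrist_force: [3.7, -15.2, -2.7]
opening: 0.001
```

apply_moves(plan="0 0 0.01 0 0 0 0; 0 0 0 0 0 0 0; 0 0 0 0 0 0 0; 0 0 0 0 0 0 0; 0 0 0 0 0 0 0")

```text
time_s: 26.05
eef_pos: [0.5974, 0.0069, 0.0834]
eef_rot: [-0.7, 0.701, 0.093, -0.093]
wrist_force: [2.2, -5.5, -0.6]
opening: 0.001
```

It snapped over: the tool jumped 3.5 mm and the push fell to 6 N, probably against the stop. I'll nudge 0.5 mm to confirm.

apply_moves(plan="0 0 0.01 0 0 0 0; 0 0 0 0 0 0 0; 0 0 0 0 0 0 0; 0 0 0 0 0 0 0; 0 0 0 0 0 0 0")

```text
time_s: 26.55
eef_pos: [0.5974, 0.007, 0.0835]
eef_rot: [-0.7, 0.702, 0.093, -0.093]
wrist_force: [1.3, -7.5, -0.2]
opening: 0.004
```

apply_moves(plan="0 0 0.01 0 0 0 0; 0 0 0 0 0 0 0; 0 0 0 0 0 0 0; 0 0 0 0 0 0 0; 0 0 0 0 0 0 0")

```text
time_s: 27.05
eef_pos: [0.5975, 0.007, 0.0836]
eef_rot: [-0.7, 0.702, 0.094, -0.093]
wrist_force: [1.2, -9.5, 0.5]
opening: 0.002
```

The lid no longer advances as the force rises, so it's on the stop. Backing off, then up.

apply_moves(plan="0 0 -0.05 0 0 0 0; 0 0 -0.1 0 0 0 0; 0 0 -0.3 0 0 0 0; 0 -0.5 -0.3 0 0 0 0; 0 -0.8 -0.2 0 0 0 0")

```text
time_s: 27.55
eef_pos: [0.6071, -0.0379, 0.1457]
eef_rot: [0.702, -0.7, -0.091, 0.095]
wrist_force: [0.8, -1.0, 0.2]
opening: -0.0
```

apply_moves(plan="0 -0.8 -0.5 0 0 0 0; 0 -0.5 -0.5 0 0 0 0; 0 0 -0.5 0 0 0 0; 0 0 0 0 0 0 0; 0 0 0 0 0 0 0")

```text
time_s: 28.05
eef_pos: [0.6283, -0.1102, 0.2126]
eef_rot: [0.701, -0.701, -0.092, 0.093]
wrist_force: [-0.3, 0.2, -0.7]
opening: 0.003
```

```bash
python3 - <<'E'
from h import *
p,R,o=pose(); print(p,w2b(p),o['time_s'],o['wrist_force'])
c=ctrl.get_calibration('wrist')
for l in((-.097,-.034,.065),(-.097,.034,.065),(-.097,-.04,.07),(-.097,.04,.07)): print(l,proj('wrist',[*b2w(*l[:2]),l[2]],c).round(1))
for n in('wrist','side','top'): cv2.imwrite(f'pics/{n}18.png',ctrl.camera(n)[:,:,::-1])
crop('pics/side18.png',250,125,350,275,4,'pics/side18c.png')
E
```

```text
[ 0.62834379 -0.11023882  0.21263121] [-0.21415028  0.00038956] 28.05 [-0.25265078  0.19574228 -0.7070508 ]
(-0.097, -0.034, 0.065) [352.9  55.3]
(-0.097, 0.034, 0.065) [276.2  55.2]
(-0.097, -0.04, 0.07) [360.4  54.9]
(-0.097, 0.04, 0.07) [268.8  54.7]
```

View pics/wrist18.png

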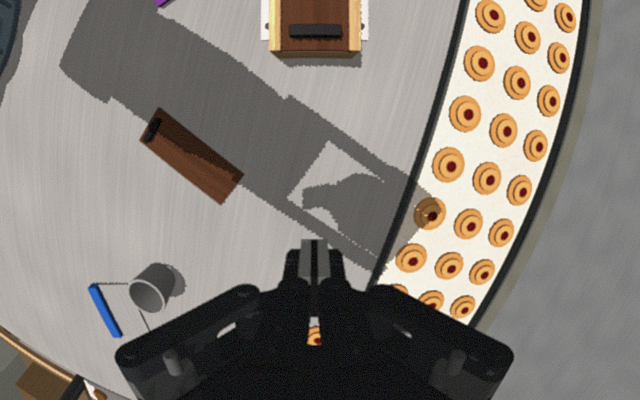

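View pics/side18c.png

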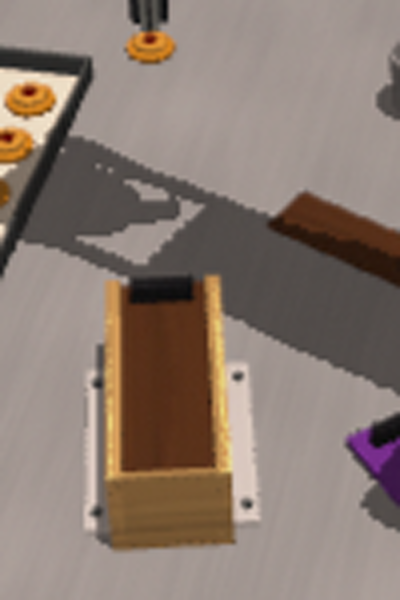

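View pics/top18.png

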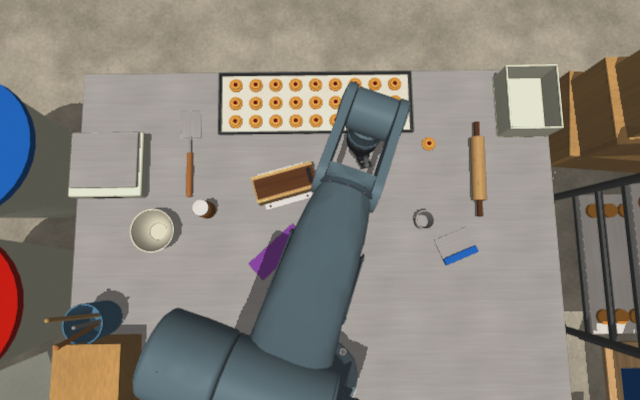

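The lid's tail is flush with the box end (wrist 275–362, row ~52) and its front edge is on the stop. The bystanders are at their starting pixels. Handing in.

```bash
python3 - <<'E'
from bench import ctrl
print(ctrl.hand_in())
E
```

```text
the job is handed in; nothing more can be done
None
```

I put the red-handled stamp in the empty blue cell and slid the lid shut over the ridge to the stop, then handed the job in at about 28 s. Hand-in gave no verdict.

- **Stamp:** I lowered it in 1 mm steps until it touched the cell floor, where the wrist force briefly reached about 16 N. I then backed off and opened the jaws. Pictures taken after release show it upright between the partitions, at about x 28 mm, y -2 mm in the box frame against a target of 26 and 0. I couldn't see it again once the lid was closed.
- **Lid:** I pushed on the cleat with the fingers shut, in steps down to 0.5 mm. The push peaked at about 16 N, then dropped to 6 N as the ridge snapped. Two more 0.5 mm nudges moved the tool no further while the force rose to about 10 N, so the lid is on the stop. I only had readings between moves, so the force at the moment of the snap is not known. Afterwards the tail was level with the box end, the front edge was at the stop wall, and the tool was clear.
- **Bystanders:** they stand at the same pixels as at the start in the top view.
- **Check that disagreed:** the side camera put the stamp about 13 mm away from where the top camera did at the start. I used the wrist camera for the grasp instead.

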